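Tip the weighed rock out of the balance scoop into the sample tub

TASK

The three lumps of rock in the metal scoop on the bench balance have been weighed. Lift the scoop off the balance with all of them still in it, hold its open lip over the white sample tub, no more than a hand's breadth above the rim, and tip it so that all three slide out into the tub. Then stand the empty scoop back flat in the middle of the balance's weighing pan, let go, and leave the other things on the bench where they are.

Things in the scene. Friction and masses are not known exactly. Their poses are not given: they have to be found in the camera images.
- scoop_grip (a point): Middle of the scoop's handle, half-way up. Axes are the scoop's: x from handle to open front lip, y left, z up. The handle is a straight flat-sided bar along x, 100 mm long, 22 wide (y), 26 tall, its middle 136 mm behind (-x) and 32 mm above scoop_base. The loose aluminium scoop, about 0.22 kg, stands on the balance's pan, its handle over the display end.
- scoop_base (a point): Centre of the flat underside of the scoop's dish, axes as scoop_grip. The dish is 150 mm long (x -75 to 75) and 116 mm wide, sheet 2.5 mm thick. Its back wall and the back of its side walls are 46 mm high; the side walls fall to 14 mm at the front; the front (+x) is fully open.
- scoop_lip (a point): Middle of the scoop's open front edge, on the floor's top: 75 mm ahead (+x) of scoop_base, 211 mm ahead of the handle's middle. The rock slides off over this edge: it starts to slide once the floor slopes 25 to 35 degrees and goes cleanly at about 45 to 50.
- balance: Top-loading bench balance, fixed, white with a grey sloping display end. Origin on the bench under the centre of its weighing pan; x points away from the display, z up. It reaches from x -185 to 95 mm and is 200 mm wide (y); the body is 70 mm high under the pan, the display end slopes down from 56 to 28 mm.
- balance_pan (a point): Centre of the top of the balance's flat steel weighing pan, 80 mm above the bench; axes as balance. The pan is 176 mm (x) by 166 mm (y).
- tub: White open-topped plastic tub, fixed, 240 mm long (x) by 190 mm wide (y) by 90 mm high, walls 4 mm, with a rim that sticks out 8 mm all round. Origin under its centre on the bench, z up.
- lump1_center (a point): Middle of a loose dark-brown lump of volcanic rock, a faceted stone about 50 x 42 x 31 mm, about 0.04 kg, lying on a flat side in the scoop (one of the two lumps at the back). Its middle is about 15 mm above the surface it lies on; its axes mean nothing.
- lump2_center (a point): Middle of a loose dark-brown lump of volcanic rock, a faceted stone about 50 x 42 x 31 mm, about 0.04 kg, lying on a flat side in the scoop (the other lump at the back). Its middle is about 15 mm above the surface it lies on; its axes mean nothing.
- lump3_center (a point): Middle of a loose dark-brown lump of volcanic rock, a faceted stone about 50 x 42 x 31 mm, about 0.04 kg, lying on a flat side in the scoop (the lump nearer the lip). Its middle is about 15 mm above the surface it lies on; its axes mean nothing.
- jar: Bystander, loose, to be left where it stands: amber glass sample jar with a white lid, 52 mm across, 75 tall. Origin at the centre of its underside.
- cap: Bystander, loose, to be left where it stands: black screw cap, 50 mm across, 20 tall. Origin at the centre of its underside.
- spatula: Bystander, loose, to be left where it stands: steel spatula, 170 mm long, lying flat along x. Origin at the centre of its underside.
- beaker: Bystander, loose, to be left where it stands: glass beaker, 72 mm across, 95 tall. Origin at the centre of its underside.
- washbottle: Bystander, loose, to be left where it stands: white wash bottle with a bent spout and a blue collar, 68 mm across, 195 tall. Origin at the centre of its underside.
- paperroll: Bystander, loose, to be left where it stands: upright roll of paper towel, 110 mm across, 200 tall. Origin at the centre of its underside.
- filter: Bystander, loose, to be left where it stands: white plastic filter holder with a short nozzle on top, 54 mm across, 56 tall. Origin at the centre of its underside.

How it is judged:
By the outcome, as a careful person would: the job done as asked, in the order asked, and still so for the second after the job is handed in, with the robot touching nothing.
It also fails if it takes over 51 s, if anything falls off the work surface, if the arm or the gripper's body presses on something with over 40 N, if the wrist force passes 120 N, or if a joint passes its speed limit or range.

ROBOT

A 6-joint arm with a two-finger parallel gripper is mounted at the origin on the work surface. World frame = base frame: x ahead of the robot, y to its left, z up, the work surface at z = 0. Lengths are in m, angles in degrees, forces in N, time in s.
With the tool pointing down it reaches from about 0.4 to 0.825 m from the base axis. Payload 7 kg.
Tool frame: the origin (TCP) lies at the very end of the fingers, on their centre line; the grasp point (between the pads) lies 19 mm behind it; z points along the fingers, y is the line along which they close (so a half turn about z gives the same grasp; the last joint's range is limited). The gripper opens to 88 mm and grips with 3 to 60 N. Pads are 19 mm wide; open, the fingers measure 130 mm over their backs; the gripper's body (78 mm by 193 mm) begins 47 mm behind the grasp point.
Start: joints at [91.049, 20.546, 0.682, 0, -70.136, -16.507], TCP at [0.18, 0.651, 0.227] pointing down, gripper open.
Joint ranges: [-176.03, 176.03], [-82.01, 121.73], [-58.28, 71.71], [-173.87, 95.51], [-174.79, -0.11], [-173.66, 173.66]. Speed limits (degrees/s): [136.94, 136.94, 172.46, 180, 180, 180].

INTERFACE

Orientations are given as [roll, pitch, yaw] about the fixed x, y, z axes, in that order (R = Rz(yaw) Ry(pitch) Rx(roll)).
In Python, from plant import ctrl gives the robot as it stands.
- The arm moves only by the tool carry_out, never from a script. Its argument "deltas" is a list that holds one entry, the list of rows, each a list of 5 numbers: the shift along the tool's x, y, z scaled (see below), then the turn about the tool's z scaled (see below), then the opening, from -1 (shut) to 1 (fully open). A call has 1 to 5 rows; each row is the pose to reach, as a shift and turn from the pose commanded when the call began, along the tool's axes at that moment, turning the shorter way round; what a row does not reach only later rows make up. The controller multiplies each number of a shift by 20 cm and each number of a turn by 2 pi rad. A row lasts 1/10 s, in which the tool goes at most 50 mm and 8.59 degrees, less where a joint would pass 70% of its speed; a pose out of reach is approached as far as the arm can. A call with a number of a shift or a turn outside -1 to 1 is refused whole. A call with a gripper value outside its range is refused whole. The fingers move at their own pace and stop on an object; the grip force is fixed at half the most. Time passes only in rows, so rows that repeat a pose let the fingers close. It gives the time, the measured TCP pose, the force, the opening and the grip force at its end, in the units of the state.
- ctrl.get_obs(): the state, without advancing time (a new reading comes with each control period).
- ctrl.snapshot(name): name is "scene" or "top"; returns a dict with "color" (400x640x3 uint8, red, green, blue), "camera_matrix" (3x3 intrinsics, pixels), "k1" (the pictures are not rectified: a ray, as slopes to the right and down, at radius r is drawn at 1 + k1 r^2 times it, then the intrinsics apply), "R" (3x3) and "t" (3): a world point X has camera coordinates R X + t. Camera axes: x right, y down, z forward; pixel columns grow to the right and rows downward; lengths in m; the calibration is good to about 2 mm. A picture is of the moment at which its call begins. There is no depth.
- ctrl.close_job(): hands the job in; it is judged then, once.
Trained networks look in a picture, given as the dict that the camera call returned (one of the last four; its "shot" number tells which), for a name from the list of things; names that differ only in an ending like _2 or _b are one class to them, and where a whole thing is asked for, a point or a joint stands for the part that bears it (a point fixed in the world has none). Each returns a list of dicts, best first, with "p" (0 to 1); they miss things now and then, are a little off and sometimes report something else, mostly with a low value. They report only what shows in the picture. A call takes as long as a camera call.
- ctrl.search_frame(picture, name): "centre" ([column, row] in pixels, amid what is visible of it).
- ctrl.silhouettes(picture, name): "mask" (400x640 bool, what is visible of it) and "centre" ([column, row] in pixels, amid what is visible of it).
- ctrl.spot_point(picture, name): "centre" ([column, row] in pixels: a listed point, or the origin of a listed thing).
The state is a dict: "clock": time; "joint_pos": joint angles; "qvel": joint speeds; "tau": joint torques, N m; "tool_pos": TCP position; "orientation": TCP orientation; "force": force on the tool from outside, world axes, zero at the start; "moment": the same for the moment, N m; "opening": finger opening in m; "gripper_force": force on a finger pad.
Only numpy, scipy, OpenCV 4.12 (cv2) and the standard library are available. Lean on these libraries where they do the work, as an engineer would, in place of code of your own. Each camera call takes 0.05 s, during which the arm holds its last target. There are 200 camera calls.

## Working session

There is one attempt and no reset: what is moved stays moved. The work goes in short steps, Python scripts to look and compute and a tool call to move; the robot and the scene stay as the last step left them, time stands still between calls to the robot, and variables do not carry over. Pictures are saved under pics/ and viewed, at most 10 in all, crops included, and the job is handed in when it is done.

Besides the shell and the picture viewer there is one more tool, called after "Request:" in YAML: its name, and indented under it one key for each argument. carry_out: Moves the arm, as the interface text tells. Its arguments: {"type":"object","properties":{"deltas":{"type":"array"}},"required":["deltas"]}

```bash
mkdir -p pics; cat > h.py <<'E'
import numpy as np, cv2
from plant import ctrl
def ray(s,px):
    K=np.array(s["camera_matrix"]);k=s["k1"]
    d=np.array([(px[0]-K[0,2])/K[0,0],(px[1]-K[1,2])/K[1,1]]);u=d.copy()
    for _ in range(20): u=d/(1+k*(u@u))
    R=np.array(s["R"]);t=np.array(s["t"])
    return -R.T@t, R.T@np.array([u[0],u[1],1.])
def atz(s,px,z):
    c,d=ray(s,px); return c+d*(z-c[2])/d[2]
def tri(obs):
    A=np.zeros((3,3));b=np.zeros(3)
    for s,px in obs:
        c,d=ray(s,px);d=d/np.linalg.norm(d);P=np.eye(3)-np.outer(d,d);A+=P;b+=P@c
    return np.linalg.solve(A,b)
def proj(s,X):
    p=np.array(s["R"])@X+np.array(s["t"]);u=p[:2]/p[2];u=u*(1+s["k1"]*(u@u));K=np.array(s["camera_matrix"])
    return K[:2,:2].diagonal()*u+K[:2,2]
E
cat > look.py <<'E'
from h import *
import sys
S={n:ctrl.snapshot(n) for n in("scene","top")}
im=np.vstack([S[n]["color"] for n in S])[:,:,::-1]
for n in S: cv2.imwrite(f"pics/{sys.argv[1]}_{n}.png",S[n]["color"][:,:,::-1])
np.set_printoptions(precision=4,suppress=True)
for name in sys.argv[2:]:
    o=[]
    for n,s in S.items():
        r=ctrl.spot_point(s,name)
        if r: o.append((s,r[0]["centre"])); print(name,n,np.round(r[0]["centre"],1),round(r[0]["p"],2))
    if len(o)==2: print("   tri",tri(o))
    for (s,p) in o[-1:]: print("   z=0",atz(s,p,0.))
E
python3 look.py a scoop_grip scoop_base scoop_lip balance_pan balance tub lump1_center lump3_center jar cap spatula beaker washbottle paperroll filter
python3 -c "
from h import *
print(ctrl.get_obs())"
```

```text
scoop_grip scene [329.  147.7] 0.77
scoop_grip top [267.4 214.7] 0.91
   tri [0.4796 0.2541 0.104 ]
   z=0 [0.5004 0.2706 0.    ]
scoop_base scene [348.8 179.6] 0.87
scoop_base top [291.9 184.9] 0.94
   tri [0.6022 0.1775 0.0858]
   z=0 [0.6243 0.1858 0.    ]
scoop_lip scene [359.7 195.2] 0.65
scoop_lip top [293.4 176.6] 0.73
   tri [0.6486 0.179  0.0315]
   z=0 [0.6581 0.1826 0.    ]
balance_pan scene [222.4 366. ] 0.22
balance_pan top [288.7 186.3] 0.58
   tri [ 0.6011 -0.1462 -0.0452]
   z=0 [0.6179 0.1978 0.    ]
balance scene [346.3 192.7] 0.86
balance top [290.8 190.3] 0.97
   tri [0.5978 0.1849 0.0054]
   z=0 [0.6025 0.1883 0.    ]
tub scene [287.6 288.3] 0.98
tub top [397.5 188.1] 0.82
   tri [ 0.6331 -0.2268  0.0117]
   z=0 [ 0.6385 -0.226   0.    ]
lump1_center scene [349.4 162.3] 0.44
lump1_center top [277.3 189.8] 0.66
   tri [0.5745 0.2271 0.1092]
   z=0 [0.601 0.241 0.   ]
lump3_center scene [357.3 182.9] 0.61
lump3_center top [294.6 177.7] 0.49
   tri [0.6322 0.172  0.092 ]
   z=0 [0.6539 0.1776 0.    ]
jar scene [328.3 230.6] 0.72
jar top [338.1 188. ] 0.47
   tri [0.
[... 795 characters left out ...]
 [ 0.6079 -0.4923  0.    ]
{'clock': 1.6, 'joint_pos': array([ 9.10477515e+01,  2.05471548e+01,  6.81073285e-01, -1.07359030e-03,
       -7.01370513e+01, -1.65057528e+01]), 'qvel': array([-0.10327299,  0.1224944 ,  0.07488113, -0.0641598 ,  0.05980522,
       -0.04663482]), 'tau': array([-1.97018885e-04, -5.82373488e+01,  2.93294567e+01,  7.00262591e+00,
        1.25055262e-02, -1.57810456e-05]), 'tool_pos': array([0.17992791, 0.65053635, 0.22654215]), 'orientation': array([ 1.79996709e+02,  7.80048466e-05, -1.54583662e+01]), 'force': array([-0.19433548,  0.81563429, -0.57726105]), 'moment': array([-0.04546611,  0.03030046,  0.01249552]), 'gripper_force': 0.0, 'opening': 0.08729690304791426}
```

```bash
python3 -c "
import cv2
a=cv2.imread('pics/a_top.png')[100:300,170:490];b=cv2.imread('pics/a_scene.png')[100:400,160:480]
cv2.imwrite('pics/a1.png',cv2.resize(a,None,fx=2.5,fy=2.5,interpolation=2))
cv2.imwrite('pics/a2.png',cv2.resize(b,None,fx=2,fy=2,interpolation=2))"
```

```text
(no output)
```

View pics/a1.png

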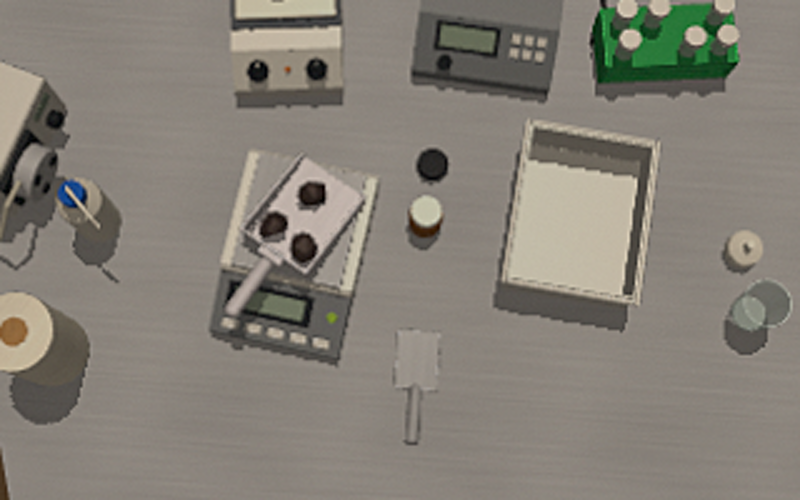

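View pics/a2.png

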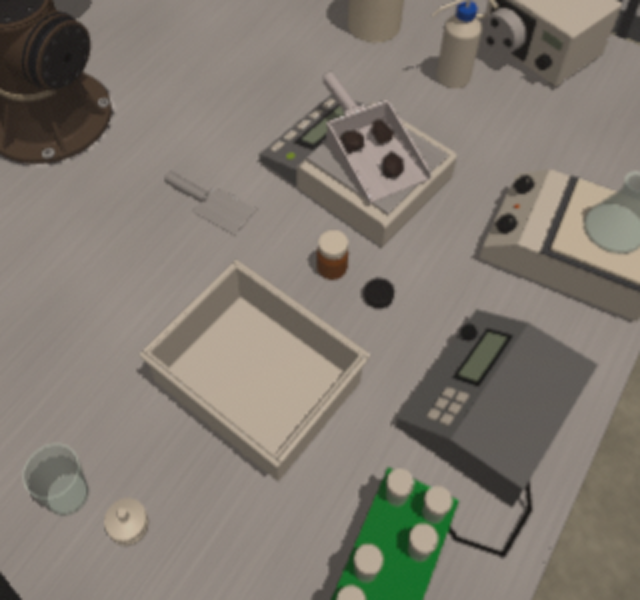

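```bash
cat > fit.py <<'E'
from h import *
from scipy.optimize import least_squares
s=ctrl.snapshot("top"); c=ctrl.snapshot("scene")
T=lambda p:np.array([170+(p[0]+.5)/2.5-.5,100+(p[1]+.5)/2.5-.5])
C=lambda p:np.array([160+(p[0]+.5)/2-.5,100+(p[1]+.5)/2-.5])
def fit(pts,z0,x0):
    def W(q,p): 
        a=q[2];return np.array([q[0]+np.cos(a)*p[0]-np.sin(a)*p[1],q[1]+np.sin(a)*p[0]+np.cos(a)*p[1],z0+p[2]])
    f=lambda q:np.concatenate([proj(v,W(q,p))-px for v,px,p in pts])
    r=least_squares(f,x0,loss="soft_l1");return r.x[:2],np.degrees(r.x[2]),np.round(r.fun,1)
sc=[(s,T((362,200)),(.075,-.058,.014)),(s,T((300,155)),(.075,.058,.014)),(s,T((247,225)),(-.075,.058,.046)),(s,T((305,273)),(-.075,-.058,.046)),
(s,T((233,308)),(-.186,0,.04)),
(c,C((430,181)),(.075,.058,.014)),(c,C((377,207)),(.075,-.058,.014)),(c,C((386,101)),(-.075,.058,.046)),(c,C((328,136)),(-.075,-.058,.046)),(c,C((330,78)),(-.186,0,.04))]
print("scoop",fit(sc,.08,[.6,.18,-.6]))
tb=[(s,T((530,122)),(.128,.103,.09)),(s,T((660,142)),(.128,-.103,.09)),(s,T((640,303)),(-.128,-.103,.09)),(s,T((503,283)),(-.128,.103,.09)),
(c,C((238,264)),(-.128,.103,.09)),(c,C((368,355)),(.128,.103,.09)),(c,C((277,470)),(.128,-.103,.09)),(c,C((143,354)),(-.128,-.103,.09))]
print("tub",fit(tb,0,[.63,-.22,-.1]))
bl=[(s,T((248,151)),(.095,.1,.07)),(s,T((380,177)),(.095,-.1,.07)),(s,T((212,331)),(-.185,.1,.028)),(s,T((340,362)),(-.185,-.1,.028)),
(c,C((456,157)),(.095,.1,.07)),(c,C((383,224)),(.095,-.1,.07)),(c,C((262,155)),(-.185,-.1,.028))]
print("bal",fit(bl,0,[.6,.18,-.2]))
E
python3 fit.py
```

```text
scoop (array([0.6037356 , 0.17340689]), np.float64(-30.80183212379496), array([ 3.1, -3. ,  2.4, -2. , -1.1,  0.2,  1.9, -1.1, -0.4,  1.3,  1.2,
       -1.6, -3.3, -2. ,  1.1,  1.6, -0.2, -4.7, -1.2, -1. ]))
tub (array([ 0.63452552, -0.23206514]), np.float64(-6.351744896251336), array([-1.1, -2.1,  0.8, -0.8,  0.2,  0.9, -0.7, -0.8, -1.2, -2.4,  1.8,
        0.3, -0.3, -0.4, -3.2,  0.6]))
bal (array([0.5922269 , 0.18601884]), np.float64(-8.564232941168052), array([ 1.1, -0.7, -0.2, -0.3, -0.9,  0.4, -0.2, -0.6, -0.2, -1.3,  0.2,
        1. , -2.7, -0.3]))
```

```bash
cat > d.py <<'E'
# usage: d.py x y z yaw  -> scaled deltas from the measured pose
from h import *
import sys
from scipy.spatial.transform import Rotation as R
o=ctrl.get_obs();t=np.array(list(map(float,sys.argv[1:4])));Q=R.from_euler("xyz",o["orientation"],degrees=True)
yaw=float(sys.argv[4])
rel=(Q.inv()*R.from_euler("xyz",[180,0,yaw],degrees=True)).as_rotvec()
d=Q.inv().apply(t-o["tool_pos"])
print("t",round(o["clock"],2),"pos",np.round(o["tool_pos"],4),np.round(o["orientation"],2),"F",np.round(o["force"],1),"open",round(o["opening"],4),"g",round(o["gripper_force"],1),"j",np.round(o["joint_pos"],0))
print("delta",np.round(d/.2,3),"turn",np.round(rel[2]/2/np.pi,4),"rows",round(np.linalg.norm(d)/.05,1))
E
python3 d.py 0.515 0.228 0.30 -31
```

```text
t 1.7 pos [0.1799 0.6505 0.2266] [180.     0.   -15.46] F [ 0.9 -0.1  0.1] open 0.0876 g 0.0 j [ 91.  21.   1.  -0. -70. -17.]
delta [ 2.178  1.59  -0.367] turn 0.0432 rows 10.9
```

Request:
carry_out:
  deltas:
    - [[0,0,-0.25,0,1],[0.2,0.1,-0.367,0,1],[0.4,0.25,-0.367,0,1],[0.55,0.4,-0.367,0,1],[0.73,0.53,-0.367,0,1]]

```text
clock: 2.2
tool_pos: [0.2928, 0.5079, 0.3004]
orientation: [-180.0, 0.0, -15.4]
force: [0.3, 1.2, 1.2]
opening: 0.0878
gripper_force: 0.0
```

Request:
carry_out:
  deltas:
    - [[0.73,0.53,0,0,1],[0.73,0.53,0,0,1],[0.73,0.53,0,0,1],[0.73,0.53,0,0,1],[0.73,0.53,0,0,1]]

```text
clock: 2.7
tool_pos: [0.4066, 0.3656, 0.3005]
orientation: [-180.0, -0.0, -15.7]
force: [-0.3, -0.1, -0.4]
opening: 0.0877
gripper_force: 0.0
```

```bash
python3 d.py 0.5165 0.228 0.20 -31
```

```text
t 2.7 pos [0.4066 0.3656 0.3005] [-1.7998e+02 -3.0000e-02 -1.5660e+01] F [-0.3 -0.1 -0.4] open 0.0877 g 0.0 j [ 63.   6.  -9.   0. -75.  12.]
delta [0.714 0.514 0.503] turn 0.0426 rows 4.1
```

Request:
carry_out:
  deltas:
    - [[0.714,0.514,0.4,0.043,1],[0.714,0.514,0.4,0.043,1],[0.714,0.514,0.45,0.043,1],[0.714,0.514,0.5,0.043,1],[0.714,0.514,0.5,0.043,1]]

```text
clock: 3.2
tool_pos: [0.5147, 0.2275, 0.1956]
orientation: [179.6, 0.2, -31.2]
force: [0.0, -0.4, -0.4]
opening: 0.0882
gripper_force: 0.0
```

```bash
python3 look.py b scoop_grip scoop_base; python3 d.py 0.5165 0.228 0.093 -31; python3 -c "
import cv2
a=cv2.imread('pics/b_top.png')[150:250,220:340];b=cv2.imread('pics/b_scene.png')[100:220,290:430]
a=cv2.resize(a,(390,325),interpolation=2);b=cv2.resize(b,(390,325),interpolation=2)
cv2.imwrite('pics/b1.png',cv2.hconcat([a,b]))"
```

```text
scoop_grip scene [328.3 144.1] 0.91
scoop_grip top [271.7 215. ] 0.79
   tri [0.4788 0.2387 0.1322]
   z=0 [0.5003 0.2539 0.    ]
scoop_base scene [345.8 178. ] 0.77
scoop_base top [291.1 185.5] 0.76
   tri [0.595  0.177  0.0917]
   z=0 [0.6217 0.1887 0.    ]
t 3.5 pos [0.5151 0.2327 0.2012] [-1.7988e+02 -4.0000e-02 -3.0850e+01] F [ 0.2  0.9 -0.6] open 0.0876 g 0.0 j [ 44.  11. -16.   0. -63.  15.]
delta [0.017 0.018 0.541] turn 0.0004 rows 2.2
```

View pics/b1.png

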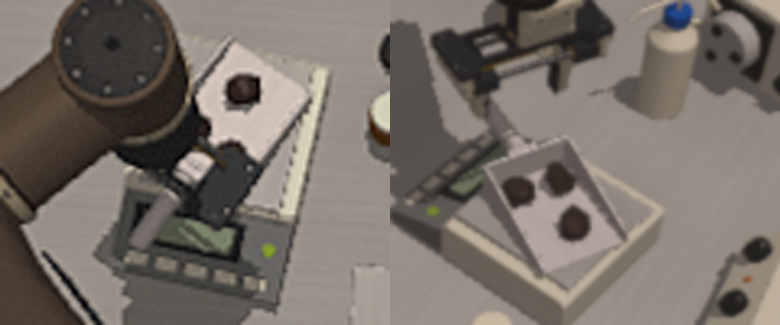

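Request:
carry_out:
  deltas:
    - [[0.017,0.018,0.2,0,1],[0.017,0.018,0.4,0,1],[0.017,0.018,0.541,0,1],[0.017,0.018,0.541,0,1],[0.017,0.018,0.541,0,1]]

```text
clock: 4.0
tool_pos: [0.5165, 0.2275, 0.093]
orientation: [-180.0, -0.0, -30.8]
force: [0.3, -0.2, 0.1]
opening: 0.0878
gripper_force: 0.0
```

```bash
python3 d.py 0.5165 0.228 0.093 -31; python3 look.py c scoop_grip; python3 -c "
import cv2
a=cv2.imread('pics/c_top.png')[150:250,220:340];b=cv2.imread('pics/c_scene.png')[100:220,290:430]
a=cv2.resize(a,(390,325),interpolation=2);b=cv2.resize(b,(390,325),interpolation=2)
cv2.imwrite('pics/c1.png',cv2.hconcat([a,b]))"
```

```text
t 4.0 pos [0.5165 0.2275 0.093 ] [-1.7996e+02 -4.0000e-02 -3.0840e+01] F [ 0.3 -0.2  0.1] open 0.0878 g 0.0 j [ 44.  17. -23.   0. -49.  15.]
delta [-0.001 -0.002 -0.   ] turn 0.0004 rows 0.0
scoop_grip scene [327.9 144.5] 0.91
scoop_grip top [269.8 212.1] 0.89
   tri [0.4833 0.2415 0.133 ]
   z=0 [0.5111 0.2623 0.    ]
```

View pics/c1.png

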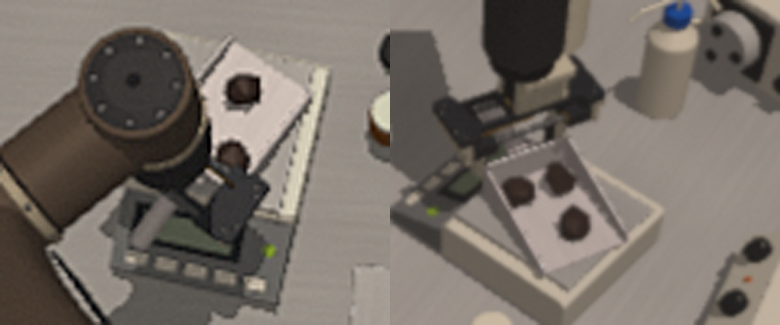

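Request:
carry_out:
  deltas:
    - [[0,0,0,0,0.2],[0,0,0,0,-0.3],[0,0,0,0,-0.4],[0,0,0,0,-0.5],[0,0,0,0,-1]]

```text
clock: 4.7
tool_pos: [0.5162, 0.2264, 0.0918]
orientation: [180.0, 0.0, -30.9]
force: [-0.9, -0.0, 0.1]
opening: 0.0532
gripper_force: 0.0
```

Request:
carry_out:
  deltas:
    - [[0,0,0,0,-1],[0,0,0,0,-1],[0,0,0,0,-1],[0,0,-0.01,0,-1],[0,0,-0.02,0,-1]]

```text
clock: 5.2
tool_pos: [0.5156, 0.226, 0.0954]
orientation: [179.9, 0.0, -31.0]
force: [-0.4, 0.3, -3.9]
opening: 0.0387
gripper_force: 30.0
```

```bash
python3 look.py e scoop_grip scoop_base scoop_lip;python3 d.py 0.5165 0.228 0.093 -31;  python3 -c "
import cv2
a=cv2.imread('pics/e_top.png')[150:250,220:340];b=cv2.imread('pics/e_scene.png')[110:210,300:420]
a=cv2.resize(a,(390,325),interpolation=2);b=cv2.resize(b,(390,325),interpolation=2)
cv2.imwrite('pics/e1.png',cv2.hconcat([a,b]))"
```

```text
scoop_grip scene [329.1 144.8] 0.9
scoop_grip top [273.5 212.6] 0.98
   tri [0.4863 0.232  0.1388]
   z=0 [0.5101 0.2478 0.    ]
scoop_base scene [344.1 179.5] 0.77
scoop_base top [290.5 187. ] 0.87
   tri [0.5905 0.1784 0.0803]
   z=0 [0.6156 0.1906 0.    ]
scoop_lip scene [358.  197.3] 0.88
scoop_lip top [302.  169.9] 0.72
   tri [0.6628 0.1426 0.0714]
   z=0 [0.6874 0.151  0.    ]
t 5.6 pos [0.516  0.2263 0.0956] [ 1.7998e+02  1.0000e-02 -3.0940e+01] F [-0.4  0.2 -3.2] open 0.039 g 30.0 j [ 44.  17. -23.  -0. -50.  15.]
delta [-0.002 -0.008  0.013] turn 0.0002 rows 0.1
```

View pics/e1.png

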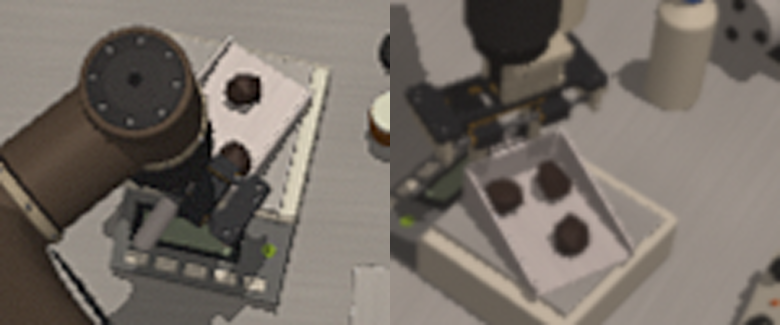

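Request:
carry_out:
  deltas:
    - [[0,0,-0.02,0,-1],[0,0,-0.04,0,-1],[0,0,-0.06,0,-1],[0,0,-0.08,0,-1],[0,0,-0.08,0,-1]]

```text
clock: 6.1
tool_pos: [0.5166, 0.2268, 0.1127]
orientation: [-179.9, -0.0, -30.9]
force: [0.2, 1.1, -3.0]
opening: 0.039
gripper_force: 30.0
```

```bash
python3 look.py f scoop_grip scoop_base scoop_lip;python3 d.py 0.5165 0.228 0.093 -31;  python3 -c "
import cv2
a=cv2.imread('pics/f_top.png')[150:250,220:340];b=cv2.imread('pics/f_scene.png')[110:210,300:420]
a=cv2.resize(a,(390,325),interpolation=2);b=cv2.resize(b,(390,325),interpolation=2)
cv2.imwrite('pics/f1.png',cv2.hconcat([a,b]))"
```

```text
scoop_grip scene [327.  142.4] 0.95
scoop_grip top [208.3 187.8] 0.72
   tri [0.4972 0.397  0.0872]
   z=0 [0.5916 0.5115 0.    ]
scoop_base scene [347.1 178.1] 0.81
scoop_base top [291.6 184.3] 0.95
   tri [0.5995 0.1758 0.0949]
   z=0 [0.6266 0.1872 0.    ]
scoop_lip scene [359.2 192.3] 0.83
scoop_lip top [303.2 167.7] 0.59
   tri [0.6643 0.1381 0.1028]
   z=0 [0.6967 0.147  0.    ]
t 6.5 pos [0.5161 0.2264 0.1116] [ 1.7998e+02  1.0000e-02 -3.0940e+01] F [-0.1  0.3 -3.5] open 0.0389 g 30.0 j [ 44.  16. -22.  -0. -52.  15.]
delta [-0.002 -0.008  0.093] turn 0.0002 rows 0.4
```

View pics/f1.png

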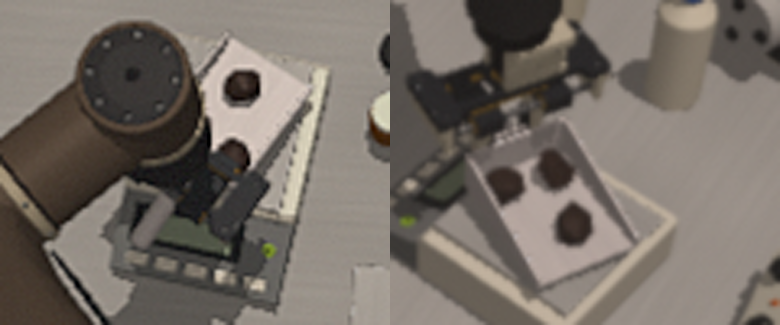

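Request:
carry_out:
  deltas:
    - [[0,0,0.03,0,-1],[0,0,0.06,0,-1],[0,0,0.08,0,-1],[0,0,0.092,0,-1],[0,0,0.098,0,-1]]

```text
clock: 7.0
tool_pos: [0.516, 0.2263, 0.0918]
orientation: [180.0, 0.0, -30.9]
force: [-1.1, -0.5, -2.1]
opening: 0.0394
gripper_force: 30.0
```

Request:
carry_out:
  deltas:
    - [[0,0,0.0,0,0.4],[0,0,0,0,0.4],[0,0,0,0,0.4],[-0.08,0,-0.04,0,0.4],[-0.16,0,-0.045,0,0.4]]

```text
clock: 7.5
tool_pos: [0.4888, 0.2434, 0.1023]
orientation: [-179.9, -0.0, -31.0]
force: [0.1, 0.3, 0.5]
opening: 0.0611
gripper_force: 0.0
```

Request:
carry_out:
  deltas:
    - [[0,0,0,0,-1],[0,0,0,0,-1],[0,0,0,0,-1],[0,0,0,0,-1],[0,0,0,0,-1]]

```text
clock: 8.0
tool_pos: [0.4889, 0.2426, 0.101]
orientation: [180.0, 0.0, -31.0]
force: [-0.4, -0.5, 0.1]
opening: 0.0267
gripper_force: 0.0
```

```bash
python3 look.py g scoop_grip scoop_base scoop_lip;python3 d.py 0.5165 0.228 0.093 -31
```

```text
scoop_grip scene [327.8 146. ] 0.76
scoop_grip top [272.6 213.8] 0.76
   tri [0.4821 0.2347 0.1291]
   z=0 [0.5052 0.2509 0.    ]
scoop_base scene [346.7 177.4] 0.86
scoop_base top [289.5 186.4] 0.61
   tri [0.5935 0.1839 0.0864]
   z=0 [0.6177 0.1947 0.    ]
scoop_lip scene [360.5 195.1] 0.76
scoop_lip top [303.7 172.1] 0.92
   tri [0.6607 0.1417 0.0785]
   z=0 [0.6789 0.1437 0.    ]
t 8.4 pos [0.4887 0.2427 0.101 ] [179.98   0.   -30.95] F [ 1.3 -0.3 -1.1] open 0.0221 g 29.9 j [ 47.  15. -25.   0. -50.  12.]
delta [ 0.157 -0.008  0.04 ] turn 0.0001 rows 0.6
```

Request:
carry_out:
  deltas:
    - [[0,0,-0.015,0,-1],[0,0,-0.03,0,-1],[0,0,-0.045,0,-1],[0,0,-0.06,0,-1],[0,0,-0.075,0,-1]]

```text
clock: 8.9
tool_pos: [0.4886, 0.2428, 0.1164]
orientation: [180.0, 0.0, -30.9]
force: [0.3, 0.1, -3.6]
opening: 0.0217
gripper_force: 29.9
```

```bash
python3 look.py i scoop_grip scoop_base scoop_lip;python3 d.py 0.4887 0.2427 0.2 -31;  python3 -c "
from h import *
print(ctrl.get_obs()['moment'])
a=cv2.imread('pics/i_top.png')[150:250,220:340];b=cv2.imread('pics/i_scene.png')[110:210,300:420]
a=cv2.resize(a,(390,325),interpolation=2);b=cv2.resize(b,(390,325),interpolation=2)
cv2.imwrite('pics/i1.png',cv2.hconcat([a,b]))"
```

```text
scoop_grip scene [326.5 143. ] 0.67
scoop_grip top [270.4 213.8] 0.97
   tri [0.4774 0.2391 0.1385]
   z=0 [0.5047 0.2593 0.    ]
scoop_base scene [348.3 178.2] 0.66
scoop_base top [289.  188.2] 0.91
   tri [0.5927 0.1892 0.0747]
   z=0 [0.6104 0.196  0.    ]
scoop_lip scene [358.6 189.8] 0.86
scoop_lip top [302.5 169.2] 0.55
   tri [0.6582 0.1409 0.1079]
   z=0 [0.6904 0.1493 0.    ]
t 9.3 pos [0.4886 0.2428 0.116 ] [ 1.7999e+02  1.0000e-02 -3.0940e+01] F [ 0.6  0.3 -3.6] open 0.0216 g 29.9 j [ 47.  14. -24.  -0. -52.  12.]
delta [ 0.001  0.    -0.42 ] turn 0.0002 rows 1.7
[0.21477405 0.20856071 0.01695077]
```

View pics/i1.png

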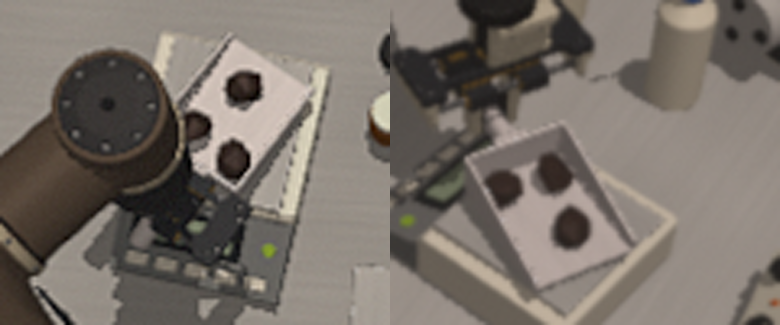

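Request:
carry_out:
  deltas:
    - [[0,0,-0.04,0,-1],[0,0,-0.12,0,-1],[0,0,-0.24,0,-1],[0,0,-0.35,0,-1],[0,0,-0.42,0,-1]]

```text
clock: 9.8
tool_pos: [0.4893, 0.2432, 0.2026]
orientation: [-179.9, -0.1, -30.9]
force: [0.1, 0.8, -3.8]
opening: 0.0215
gripper_force: 30.0
```

```bash
python3 d.py 0.534 -0.219 0.2 -31; python3 -c "
from h import *
print(ctrl.get_obs()['moment'])"
```

```text
t 9.8 pos [0.4893 0.2432 0.2026] [-1.7987e+02 -5.0000e-02 -3.0920e+01] F [ 0.1  0.8 -3.8] open 0.0215 g 30.0 j [ 47.   9. -18.   0. -63.  12.]
delta [1.379 1.868 0.01 ] turn 0.0002 rows 9.3
[ 0.26789618  0.26013765 -0.04908819]
```

Request:
carry_out:
  deltas:
    - [[0.015,0.02,0,0,-1],[0.048,0.064,0,0,-1],[0.098,0.133,0,0,-1],[0.166,0.225,0,0,-1],[0.244,0.33,0,0,-1]]

```text
clock: 10.3
tool_pos: [0.496, 0.1591, 0.199]
orientation: [179.9, 0.1, -30.9]
force: [-0.3, -0.4, -2.8]
opening: 0.0219
gripper_force: 30.0
```

Request:
carry_out:
  deltas:
    - [[0.083,0.113,0,-0.002,-1],[0.166,0.225,0,-0.007,-1],[0.249,0.338,0,-0.014,-1],[0.333,0.451,0,-0.021,-1],[0.416,0.564,0,-0.028,-1]]

```text
clock: 10.8
tool_pos: [0.5089, 0.019, 0.1991]
orientation: [179.9, 0.1, -20.8]
force: [1.2, 1.0, -4.4]
opening: 0.0217
gripper_force: 30.0
```

```bash
python3 d.py 0.534 -0.219 0.2 -6.35; python3 -c "
from h import *
print(ctrl.get_obs()['moment'])"
```

```text
t 10.8 pos [0.5089 0.019  0.1991] [ 1.7991e+02  9.0000e-02 -2.0790e+01] F [ 1.2  1.  -4.4] open 0.0217 g 30.0 j [ 24.   6. -22.  -0. -62.  45.]
delta [ 0.54   1.068 -0.004] turn -0.0401 rows 4.8
[ 0.10396689  0.1718422  -0.02069597]
```

Request:
carry_out:
  deltas:
    - [[0.063,0.125,0,-0.007,-1],[0.126,0.25,0,-0.014,-1],[0.19,0.375,0,-0.02,-1],[0.245,0.485,0,-0.026,-1],[0.295,0.585,0,-0.031,-1]]

```text
clock: 11.3
tool_pos: [0.5219, -0.1112, 0.199]
orientation: [180.0, 0.1, -9.7]
force: [0.2, 0.4, -3.3]
opening: 0.0221
gripper_force: 30.0
```

```bash
python3 d.py 0.534 -0.219 0.2 -6.35
```

```text
t 11.3 pos [ 0.5219 -0.1112  0.199 ] [ 1.7995e+02  1.4000e-01 -9.6800e+00] F [ 0.2  0.4 -3.3] open 0.0221 g 30.0 j [  9.   9. -19.   0. -62.  71.]
delta [ 0.15   0.521 -0.005] turn -0.0092 rows 2.2
```

Request:
carry_out:
  deltas:
    - [[0.03,0.105,0,-0.003,-1],[0.06,0.205,0,-0.006,-1],[0.085,0.295,0,-0.008,-1],[0.107,0.37,0,-0.009,-1],[0.125,0.43,0,-0.009,-1]]

```text
clock: 11.8
tool_pos: [0.532, -0.1996, 0.1989]
orientation: [180.0, 0.2, -6.5]
force: [-0.5, 0.9, -3.5]
opening: 0.0219
gripper_force: 30.0
```

Request:
carry_out:
  deltas:
    - [[0.013,0.045,0,0,-1],[0.022,0.075,0.04,0,-1],[0.025,0.088,0.1,0,-1],[0.025,0.09,0.15,0,-1],[0.025,0.09,0.2,0,-1]]

```text
clock: 12.3
tool_pos: [0.5361, -0.2157, 0.1587]
orientation: [-180.0, 0.1, -6.4]
force: [-0.8, 0.8, -3.7]
opening: 0.0218
gripper_force: 30.0
```

```bash
python3 look.py j scoop_grip scoop_base scoop_lip;python3 d.py 0.534 -0.219 0.1 -6.35;  python3 -c "
from h import *
print(ctrl.get_obs()['moment'])
a=cv2.imread('pics/j_top.png')[130:240,340:460];b=cv2.imread('pics/j_scene.png')[190:340,210:370]
a=cv2.resize(a,(390,357),interpolation=2);b=cv2.resize(b,(390,357),interpolation=2)
cv2.imwrite('pics/j1.png',cv2.hconcat([a,b]))"
```

```text
scoop_grip scene [256.5 237.7] 0.65
scoop_grip top [403.5 208. ] 0.44
   tri [ 0.5249 -0.2185  0.1843]
   z=0 [ 0.5609 -0.2518  0.    ]
scoop_base scene [294.1 277. ] 0.72
scoop_base top [211.5 185.6] 0.65
   tri [ 0.5748  0.2592 -0.2854]
   z=0 [0.6012 0.4999 0.    ]
scoop_lip scene [316.7 290.7] 0.93
scoop_lip top [407.9 155.8] 0.63
   tri [ 0.7331 -0.2389  0.1285]
   z=0 [ 0.773  -0.2633  0.    ]
t 12.7 pos [ 0.537  -0.216   0.1608] [ 1.80e+02 -6.00e-02 -6.44e+00] F [ 0.  -0.1 -3.6] open 0.022 g 30.0 j [ -3.  14. -17.   0. -58.  86.]
delta [-0.014  0.016  0.304] turn -0.0002 rows 1.2
[-0.01033675  0.2553762  -0.00172386]
```

View pics/j1.png

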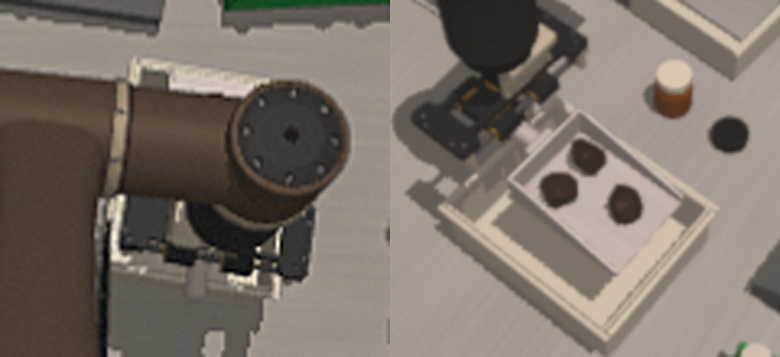

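Request:
carry_out:
  deltas:
    - [[0,0,0.05,0,-1],[0,0,0.13,0,-1],[0,0,0.21,0,-1],[0,0,0.27,0,-1],[0,0,0.3,0,-1]]

```text
clock: 13.2
tool_pos: [0.5358, -0.216, 0.0986]
orientation: [-180.0, 0.1, -6.5]
force: [0.3, 1.1, -3.5]
opening: 0.0217
gripper_force: 30.0
```

Request:
carry_out:
  deltas:
    - [[0.01,0,0,0,-1],[0.025,0,0,0,-1],[0.045,0,0,0,-1],[0.065,0,0,0,-1],[0.08,0,0,0,-1]]

```text
clock: 13.7
tool_pos: [0.5499, -0.2178, 0.0998]
orientation: [-180.0, 0.3, -6.5]
force: [-13.8, 1.1, 2.8]
opening: 0.022
gripper_force: 30.0
```

```bash
python3 look.py k scoop_lip;python3 d.py 0.534 -0.219 0.1 -6.35;python3 -c "
from h import *
print(ctrl.get_obs()['moment'])"
```

```text
scoop_lip scene [319.5 301.5] 0.86
scoop_lip top [407.8 153.7] 0.56
   tri [ 0.7501 -0.2459  0.0955]
   z=0 [ 0.7817 -0.2627  0.    ]
t 13.9 pos [ 0.55   -0.2178  0.0997] [-179.99    0.28   -6.49] F [-8.   0.6 -0.5] open 0.0217 g 30.0 j [ -3.  19. -19.  -0. -52.  86.]
delta [-0.079  0.015 -0.001] turn -0.0004 rows 0.3
[0.36336711 2.81852647 0.1384752 ]
```

```bash
python3 -c "
from h import *
for i in range(3):
    ctrl.snapshot('top'); o=ctrl.get_obs(); print(o['clock'],o['force'],o['moment'],o['orientation'],o['tool_pos'],o['tau'].round(1))
b=cv2.imread('pics/k_scene.png')[190:340,210:370]
cv2.imwrite('pics/k1.png',cv2.resize(b,(640,600),interpolation=2))"
```

```text
13.95 [-7.39718956  0.4526241  -0.32984517] [0.28497714 2.77411828 0.10418884] [-179.99186761    0.27488927   -6.48758563] [ 0.54999177 -0.21783662  0.09969489] [  1.1 -52.7  29.8   6.9   2.9  -0.1]
14.0 [-7.75773998  1.24840392 -0.93137035] [0.28623424 2.79973608 0.13203571] [-179.99243583    0.27441629   -6.48752078] [ 0.54999464 -0.21782179  0.09970323] [  1.  -52.8  29.8   6.9   2.9  -0.1]
14.05 [-8.37080188  0.84411806 -1.19581778] [0.34037796 2.78894231 0.13956473] [-179.99188229    0.27175106   -6.48893306] [ 0.54998608 -0.21783596  0.09972301] [  1.1 -52.8  29.8   6.9   2.9  -0.1]
```

View pics/k1.png

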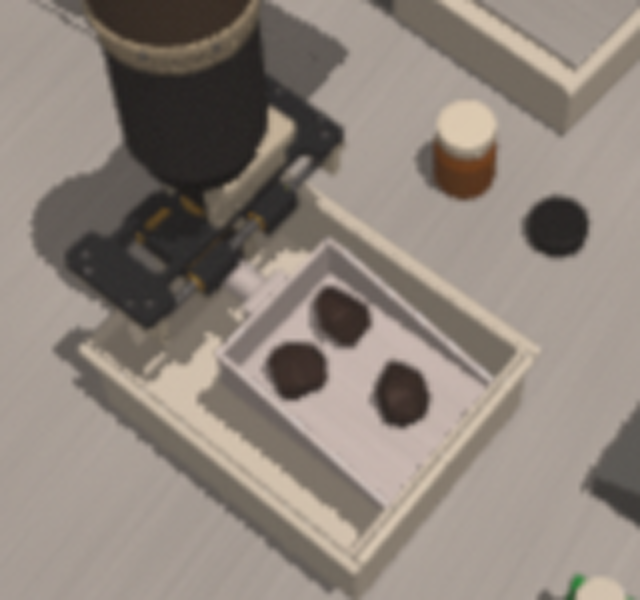

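Request:
carry_out:
  deltas:
    - [[0.012,0,-0.03,0,-1],[0.017,0,-0.06,0,-1],[0.025,0,-0.09,0,-1],[0.033,0,-0.12,0,-1],[0.043,0,-0.15,0,-1]]

```text
clock: 14.55
tool_pos: [0.5574, -0.2186, 0.1294]
orientation: [-180.0, 0.4, -6.5]
force: [-10.0, 1.1, -1.5]
opening: 0.0215
gripper_force: 30.0
```

```bash
python3 look.py l scoop_lip scoop_base scoop_grip;python3 d.py 0.534 -0.219 0.1 -6.35;  python3 -c "
from h import *
b=cv2.imread('pics/l_scene.png')[170:320,210:370]
cv2.imwrite('pics/l1.png',cv2.resize(b,(640,600),interpolation=2))"
```

```text
scoop_lip scene [317.6 304.3] 0.78
scoop_lip top [466.2 200. ] 0.71
   tri [ 0.6681 -0.3653  0.1978]
   z=0 [ 0.6086 -0.4962  0.    ]
scoop_base scene [297.4 285.2] 0.87
   z=0 [ 0.6461 -0.2012  0.    ]
scoop_grip scene [262.2 248.9] 0.81
scoop_grip top [404.9 203.9] 0.59
   tri [ 0.5464 -0.227   0.1562]
   z=0 [ 0.5774 -0.2567  0.    ]
t 14.95 pos [ 0.5577 -0.2187  0.1295] [-179.99    0.37   -6.49] F [-9.6  1.   0.4] open 0.0218 g 30.0 j [ -3.  18. -16.  -0. -56.  86.]
delta [-0.116  0.015  0.148] turn -0.0004 rows 0.8
```

View pics/l1.png

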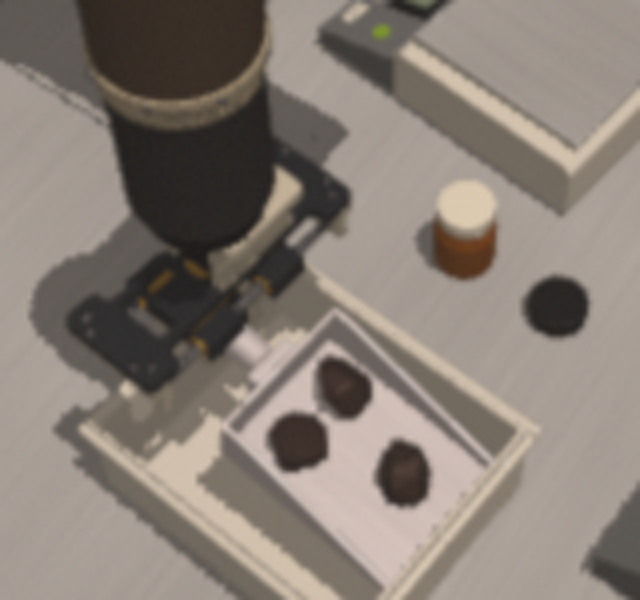

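Request:
carry_out:
  deltas:
    - [[0.012,0,-0.038,0,-1],[0.026,0,-0.073,0,-1],[0.042,0,-0.105,0,-1],[0.06,0,-0.14,0,-1],[0.077,0,-0.17,0,-1]]

```text
clock: 15.45
tool_pos: [0.5726, -0.2204, 0.1638]
orientation: [-180.0, 0.4, -6.5]
force: [-11.8, 0.8, 1.4]
opening: 0.0217
gripper_force: 30.0
```

```bash
python3 look.py m scoop_lip scoop_base lump1_center lump3_center;python3 d.py 0.534 -0.219 0.1 -6.35
```

```text
scoop_lip scene [317.5 302.4] 0.83
   z=0 [ 0.7262 -0.2148  0.    ]
scoop_base scene [299.6 285.3] 0.65
   z=0 [ 0.6519 -0.1979  0.    ]
lump1_center scene [292.7 262.8] 0.47
   z=0 [ 0.5915 -0.1463  0.    ]
lump3_center scene [310.4 289.1] 0.68
   z=0 [ 0.6859 -0.1908  0.    ]
t 15.95 pos [ 0.5729 -0.2205  0.164 ] [-180.      0.36   -6.48] F [-11.2   3.3   3.2] open 0.0219 g 30.0 j [ -3.  18. -12.  -0. -61.  86.]
delta [-0.192  0.014  0.321] turn -0.0004 rows 1.5
```

Request:
carry_out:
  deltas:
    - [[0.045,0,-0.07,0,-1],[0.098,0,-0.135,0,-1],[0.155,0,-0.195,0,-1],[0.22,0,-0.25,0,-1],[0.285,0,-0.295,0,-1]]

```text
clock: 16.45
tool_pos: [0.6329, -0.2272, 0.2242]
orientation: [180.0, 0.0, -6.5]
force: [-1.3, 0.4, -3.6]
opening: 0.0214
gripper_force: 30.0
```

```bash
python3 look.py n scoop_lip scoop_base lump1_center lump3_center;python3 d.py 0.534 -0.219 0.1 -6.35
```

```text
scoop_lip scene [314.9 303.3] 0.59
   z=0 [ 0.7213 -0.2213  0.    ]
scoop_base scene [305.8 282.8] 0.96
   z=0 [ 0.6631 -0.181   0.    ]
lump1_center scene [313.8 276.6] 0.54
   z=0 [ 0.6723 -0.1507  0.    ]
lump3_center scene [317. 294.] 0.74
lump3_center top [191.4 238.9] 0.46
   tri [ 0.4491  0.6456 -1.3401]
   z=0 [0.3874 0.5532 0.    ]
t 16.95 pos [ 0.6326 -0.227   0.223 ] [-1.80e+02  2.00e-02 -6.46e+00] F [-0.6 -0.8 -4.2] open 0.0219 g 30.0 j [ -3.  20.  -0.  -0. -70.  87.]
delta [-0.494  0.016  0.615] turn -0.0003 rows 3.2
```

```bash
cat > tilt.py <<'E'
from h import *
import sys
o=ctrl.get_obs();yaw=np.radians(o["orientation"][2]);G=np.array(o["tool_pos"]);gx=-.127  # grip x in scoop frame, z .021 over base at TCP; pivot at TCP+.011
ex=np.array([np.cos(yaw),np.sin(yaw),0]);ez=np.array([0,0,1.]);ey=np.cross(ez,ex)
P=G+ez*.011
S=[ctrl.snapshot("scene"),ctrl.snapshot("top")]
def W(p,th):
    x,z=p[0]-gx,p[2]-.032
    return P+ex*(x*np.cos(th)+z*np.sin(th))+ez*(-x*np.sin(th)+z*np.cos(th))+ey*p[1]
hull=[(-.075,.058,0),(-.075,-.058,0),(.075,.058,0),(.075,-.058,0),(-.075,.058,.046),(-.075,-.058,.046),(.075,.058,.014),(.075,-.058,.014)]
s=S[0]
m=ctrl.silhouettes(s,"scoop_base");pts=[(n,ctrl.spot_point(s,n)) for n in("scoop_lip","scoop_base")]
M=m[0]["mask"] if m else None
best=[]
for d in range(-15,80,5):
    th=np.radians(d);I=np.zeros((400,640),np.uint8)
    q=np.array([proj(s,W(p,th)) for p in hull]);cv2.fillConvexPoly(I,cv2.convexHull(np.round(q).astype(np.int32)),1)
    iou=(I.astype(bool)&M).sum()/max(1,(I.astype(bool)|M).sum()) if M is not None else 0
    e=[np.linalg.norm(proj(s,W((.075 if n=="scoop_lip" else 0,0,.0025 if n=="scoop_lip" else 0),th))-r[0]["centre"]) for n,r in pts if r]
    best.append((d,round(iou,2),np.round(e,1),W((.075,0,0),th).round(3)))
for b in best: print(*b)
for n in("lump1_center",):
    for k,r in enumerate(ctrl.silhouettes(s,n)): 
        print(n,np.round(r["centre"]),round(r["p"],2),r["mask"].sum(), atz(s,r["centre"],.015).round(3))
E
python3 tilt.py
```

```text
-15 0.28 [38.8 24.2] [ 0.835 -0.25   0.255]
-10 0.28 [38.1 23.5] [ 0.836 -0.25   0.238]
-5 0.27 [37.2 22.8] [ 0.835 -0.25   0.22 ]
0 0.27 [36.1 21.8] [ 0.833 -0.25   0.202]
5 0.28 [34.6 20.7] [ 0.83  -0.249  0.184]
10 0.29 [32.8 19.3] [ 0.825 -0.249  0.167]
15 0.3 [30.7 17.8] [ 0.818 -0.248  0.151]
20 0.32 [28.1 15.9] [ 0.81  -0.247  0.135]
25 0.35 [25.2 13.9] [ 0.801 -0.246  0.12 ]
30 0.41 [21.9 11.6] [ 0.79  -0.245  0.105]
35 0.46 [18.2  9.1] [ 0.779 -0.243  0.092]
40 0.52 [14.2  6.4] [ 0.766 -0.242  0.08 ]
45 0.63 [10.   3.7] [ 0.752 -0.24   0.069]
50 0.71 [5.4 1.8] [ 0.737 -0.239  0.059]
55 0.75 [0.6 3.7] [ 0.722 -0.237  0.05 ]
60 0.7 [4.4 7. ] [ 0.705 -0.235  0.043]
65 0.63 [ 9.7 10.5] [ 0.689 -0.233  0.037]
70 0.57 [15.1 14.2] [ 0.671 -0.231  0.033]
75 0.46 [20.7 18. ] [ 0.654 -0.229  0.031]
```

Request:
carry_out:
  deltas:
    - [[-0.05,0,-0.03,0,-1],[-0.13,0,-0.08,0,-1],[-0.22,0,-0.14,0,-1],[-0.3,0,-0.19,0,-1],[-0.34,0,-0.2,0,-1]]

```text
clock: 17.75
tool_pos: [0.5648, -0.2195, 0.2657]
orientation: [180.0, -0.2, -6.5]
force: [1.5, -0.3, -2.5]
opening: 0.0221
gripper_force: 30.0
```

```bash
cat > dark.py <<'E'
from h import *
s=ctrl.snapshot("scene");c=s["color"].astype(int)
m=((c.max(2)<75)).astype(np.uint8);m[:225]=0;m[350:]=0;m[:,:225]=0;m[:,350:]=0
n,l,st,ce=cv2.connectedComponentsWithStats(m)
for i in range(1,n):
    if st[i,4]>15: print(np.round(ce[i]),st[i,4],"size",st[i,2:4],"floor",atz(s,ce[i],.02).round(3))
o=[]
for _ in range(4): ctrl.snapshot("top");o.append(ctrl.get_obs()["force"])
print("F",np.mean(o,0).round(2))
for r in ctrl.spot_point(s,"lump1_center"): print(np.round(r["centre"]),round(r["p"],2))
E
python3 dark.py; python3 tilt.py | sed -n '12,18p'; python3 d.py .53 -.22 .1 -6.35
```

```text
[243. 230.] 346 size [45 15] floor [ 0.396 -0.142  0.02 ]
[346. 246.] 94 size [ 8 14] floor [ 0.706 -0.016  0.02 ]
[327. 285.] 81 size [10 12] floor [ 0.726 -0.161  0.02 ]
[316. 301.] 41 size [ 9 11] floor [ 0.724 -0.222  0.02 ]
[329. 326.] 125 size [14 13] floor [ 0.795 -0.263  0.02 ]
F [ 0.05 -0.02 -2.73]
40 0.64 [ 5.8 10.9] [ 0.699 -0.234  0.119]
45 0.74 [2.  8.2] [ 0.685 -0.233  0.108]
50 0.83 [2.8 5.3] [ 0.67  -0.231  0.098]
55 0.87 [7.2 2.2] [ 0.655 -0.229  0.09 ]
60 0.8 [11.9  1.2] [ 0.638 -0.228  0.083]
65 0.68 [16.9  4.6] [ 0.622 -0.226  0.077]
70 0.57 [22.1  8.1] [ 0.604 -0.224  0.073]
t 18.3 pos [ 0.5656 -0.2194  0.2626] [ 1.80e+02  5.00e-02 -6.46e+00] F [ 0.1 -0.6 -1.8] open 0.0222 g 30.0 j [ -3.  13.  -5.   0. -72.  86.]
delta [-0.176  0.023  0.813] turn -0.0003 rows 3.3Traceback (most recent call last):
  File "dark.py", line 10, in <module>
    for r in ctrl.spot_point(s,"lump1_center"): print(np.round(r["centre"]),round(r["p"],2))
             ~~~~~~~~~~~~~~~^^^^^^^^^^^^^^^^^^
ValueError: only the last four pictures can be asked about
```

```bash
python3 - <<'E'
from h import *
a=cv2.imread('pics/a_scene.png')
S={n:ctrl.snapshot(n) for n in("scene","top")}
b=S["scene"]["color"][:,:,::-1]
print("before",a[326,329],"now",b[326,329], b[301,316],b[285,327])
for n,s in S.items():
    for nm in("lump1_center","lump2_center","lump3_center"):
        print(n,nm,[(np.round(r["centre"]).tolist(),round(r["p"],2)) for r in ctrl.spot_point(s,nm)])
for z in(.015,.05,.09,.1): print(z,atz(S["scene"],(329,326),z).round(3))
print(b[318:334:2,318:342:2].max(2))
t=S["top"]["color"].astype(int)
m=(t.max(2)<75).astype(np.uint8);n,l,st,ce=cv2.connectedComponentsWithStats(m[:, :])
for i in range(1,n):
    if 10<st[i,4]<300 and 330<ce[i][0]<480: print("top",np.round(ce[i]),st[i,2:5],atz(S["top"],ce[i],.015).round(3))
E
```

```text
before [131 139 148] now [57 65 82] [43 48 62] [41 47 60]
scene lump1_center [([329.0, 283.0], 0.4)]
scene lump2_center [([328.0, 326.0], 0.53)]
scene lump3_center [([318.0, 305.0], 0.41)]
top lump1_center []
top lump2_center []
top lump3_center []
0.015 [ 0.794 -0.262  0.015]
0.05 [ 0.799 -0.274  0.05 ]
0.09 [ 0.806 -0.287  0.09 ]
0.1 [ 0.808 -0.29   0.1  ]
[[161 174 170 155 136 136 136 162 169 169 169 168]
 [173 171 165  95  59  56  54  81 153 167 167 167]
 [173 170 149  63  53  54  54  53  68 146 166 168]
 [171 170 122  52  54  60  69  78  70  88 165 166]
 [170 170 120  54  62  80  83  83  74  68 156 167]
 [170 164 101  59  68  76  71  64  62  70 164 165]
 [170 168 148  76  54  57  57  60  62  93 165 164]
 [168 169 168 117  79  60  57  57  89 158 165 166]]
top [461.   2.] [39  4 73] [ 1.483 -0.476  0.015]
top [406.  94.] [15 14 40] [ 1.032 -0.246  0.015]
top [409. 120.] [  9  29 110] [ 0.917 -0.263  0.015]
top [356. 115.] [ 28  15 117] [ 0.924 -0.05   0.015]
top [415. 112.] [ 4  6 13] [ 0.954 -0.286  0.015]
top [429. 112.] [ 8  6 22] [ 0.957 -0.342  0.015]
top [454. 111.] [ 7  7 19] [ 0.97  -0.445  0.015]
top [449. 126.] [ 31  12 103] [ 0.905 -0.424  0.015]
top [353. 127.] [33  9 69] [ 0.875 -0.04   0.015]
top [424. 128.] [20 11 60] [ 0.889 -0.322  0.015]
top [378. 131.] [ 7  4 11] [ 0.863 -0.141  0.015]
```

Request:
carry_out:
  deltas:
    - [[0,0,-0.12,0,-1],[0,-0.05,-0.25,0,-1],[0,-0.15,-0.28,0,-1],[0,-0.3,-0.28,0,-1],[0,-0.5,-0.28,0,-1]]

```text
clock: 19.2
tool_pos: [0.5766, -0.1199, 0.3196]
orientation: [-180.0, -0.0, -6.6]
force: [1.1, 0.5, -2.3]
opening: 0.0219
gripper_force: 30.0
```

```bash
python3 d.py .5624 .191 .30 -8.5
```

```text
t 19.2 pos [ 0.5766 -0.1199  0.3196] [-1.80e+02 -5.00e-02 -6.57e+00] F [ 1.1  0.5 -2.3] open 0.0219 g 30.0 j [  7.  10.  -2.   0. -78.  76.]
delta [-0.249 -1.536  0.098] turn 0.0054 rows 6.2
```

Request:
carry_out:
  deltas:
    - [[-0.04,-0.22,0,0.001,-1],[-0.07,-0.44,0,0.002,-1],[-0.11,-0.66,0,0.003,-1],[-0.14,-0.86,0.02,0.004,-1],[-0.16,-1.0,0.04,0.0054,-1]]

```text
clock: 19.7
tool_pos: [0.567, 0.0848, 0.3114]
orientation: [-180.0, -0.0, -8.3]
force: [-0.0, 0.1, -2.3]
opening: 0.0217
gripper_force: 30.0
```

Request:
carry_out:
  deltas:
    - [[-0.03,-0.16,0.01,0,-1],[-0.055,-0.3,0.03,0,-1],[-0.075,-0.42,0.05,0,-1],[-0.085,-0.5,0.06,0,-1],[-0.089,-0.53,0.06,0,-1]]

```text
clock: 20.2
tool_pos: [0.5651, 0.191, 0.2987]
orientation: [180.0, 0.0, -8.3]
force: [0.1, -0.6, -2.4]
opening: 0.0217
gripper_force: 30.0
```

```bash
python3 d.py .5624 .191 .262 -8.5;python3 tilt.py | sed -n '11,18p'
```

```text
t 20.2 pos [0.5651 0.191  0.2987] [ 1.7998e+02  3.0000e-02 -8.3300e+00] F [ 0.1 -0.6 -2.4] open 0.0217 g 30.0 j [ 37.  11.  -3.  -0. -76.  44.]
delta [-0.013  0.002  0.184] turn 0.0005 rows 0.7
35 0.53 [14.5 11.5] [0.711 0.17  0.168]
40 0.61 [10.7  9.1] [0.698 0.172 0.155]
45 0.73 [6.8 6.5] [0.684 0.174 0.144]
50 0.84 [2.8 3.8] [0.669 0.176 0.134]
55 0.82 [1.8 1.2] [0.654 0.178 0.126]
60 0.71 [5.9 2.2] [0.638 0.18  0.119]
65 0.59 [10.4  5.1] [0.621 0.183 0.113]
70 0.5 [14.9  8.1] [0.604 0.185 0.109]
```

Request:
carry_out:
  deltas:
    - [[0,0,0.1,0,-1],[0,0,0.19,0,-1],[0,0,0.235,0,-1],[-0.06,0,0.28,0,-1],[-0.12,0,0.32,0,-1]]

```text
clock: 21.0
tool_pos: [0.5416, 0.1926, 0.2349]
orientation: [180.0, -0.0, -8.5]
force: [-0.8, 0.1, -0.9]
opening: 0.0218
gripper_force: 30.0
```

Request:
carry_out:
  deltas:
    - [[-0.07,0,0.055,0,-1],[-0.134,0,0.118,0,-1],[-0.19,0,0.185,0,-1],[-0.244,0,0.257,0,-1],[-0.29,0,0.333,0,-1]]

```text
clock: 21.5
tool_pos: [0.4843, 0.2018, 0.1697]
orientation: [-179.9, -0.1, -8.4]
force: [-2.7, 0.1, 1.7]
opening: 0.022
gripper_force: 30.0
```

```bash
python3 d.py .47 .205 .101 -8.5;python3 tilt.py | sed -n '2,12p'
```

```text
t 21.5 pos [0.4843 0.2018 0.1697] [-1.7991e+02 -1.1000e-01 -8.4100e+00] F [-2.7  0.1  1.7] open 0.022 g 30.0 j [ 44.   9. -23.   0. -58.  37.]
delta [-0.074 -0.005  0.343] turn 0.0003 rows 1.4
-10 0.48 [23.  14.5] [0.687 0.172 0.184]
-5 0.54 [19.9 12.7] [0.686 0.172 0.166]
0 0.58 [17. 11.] [0.684 0.172 0.149]
5 0.63 [14.2  9.4] [0.681 0.173 0.131]
10 0.66 [11.5  7.8] [0.676 0.174 0.114]
15 0.71 [8.9 6.2] [0.669 0.174 0.098]
20 0.79 [6.4 4.6] [0.661 0.176 0.082]
25 0.77 [4.3 3.2] [0.652 0.177 0.066]
30 0.72 [3.2 2.3] [0.641 0.179 0.052]
35 0.68 [4.3 2.8] [0.63  0.18  0.039]
40 0.63 [6.8 4.3] [0.617 0.182 0.026]
```

Request:
carry_out:
  deltas:
    - [[-0.039,0,0.08,0,-1],[-0.071,0,0.164,0,-1],[-0.095,0,0.249,0,-1],[-0.105,0,0.3,0,-1],[-0.112,0,0.345,0,-1]]

```text
clock: 22.3
tool_pos: [0.4622, 0.2053, 0.0999]
orientation: [-180.0, -0.0, -8.4]
force: [-12.7, 2.8, 17.5]
opening: 0.0219
gripper_force: 30.0
```

```bash
python3 d.py .47 .205 .101 -8.5;python3 tilt.py | sed -n '1,8p'; python3 look.py q scoop_base scoop_lip scoop_grip balance_pan
```

```text
t 22.3 pos [0.4622 0.2053 0.0999] [-1.7998e+02 -1.0000e-02 -8.3900e+00] F [-12.7   2.8  17.5] open 0.0219 g 30.0 j [ 46.  12. -30.  -0. -48.  35.]
delta [ 0.039 -0.004 -0.005] turn 0.0003 rows 0.2
-15 0.72 [9.4 7.3] [0.663 0.176 0.132]
-10 0.79 [6.7 5.5] [0.665 0.175 0.115]
-5 0.81 [5.1 4.1] [0.664 0.176 0.097]
0 0.76 [5.1 3.2] [0.662 0.176 0.079]
5 0.68 [6.4 3.1] [0.659 0.176 0.061]
10 0.6 [8.3 3.7] [0.654 0.177 0.044]
15 0.54 [10.3  4.7] [0.647 0.178 0.028]
20 0.49 [12.3  5.9] [0.639 0.179 0.012]
scoop_base scene [345.1 175.2] 0.84
scoop_base top [286.2 192.3] 0.58
   tri [0.5764 0.198  0.0717]
   z=0 [0.5933 0.2056 0.    ]
scoop_lip scene [361.1 184.3] 0.62
scoop_lip top [290.6 169.2] 0.63
   tri [0.6539 0.1816 0.0942]
   z=0 [0.6874 0.196  0.    ]
scoop_grip scene [312.4 149.8] 0.77
scoop_grip top [283.  223.8] 0.59
   tri [0.4476 0.1937 0.1273]
   z=0 [0.469  0.2077 0.    ]
balance_pan top [399.4 163.5] 0.22
   z=0 [ 0.7389 -0.2305  0.    ]
```

Request:
carry_out:
  deltas:
    - [[0.02,0,-0.005,0,-1],[0.02,0,-0.005,0,0.3],[0.02,0,-0.005,0,0.3],[0.02,0,-0.25,0,0.3],[0.02,0.2,-0.5,0,0.0]]

```text
clock: 23.6
tool_pos: [0.4624, 0.1751, 0.1901]
orientation: [180.0, -0.0, -8.3]
force: [1.2, 1.1, 0.8]
opening: 0.0429
gripper_force: 0.0
```

```bash
cat > lump.py <<'E'
from h import *
S={n:ctrl.snapshot(n) for n in("scene","top")}
P={n:[] for n in S}
for n,s in S.items():
    for nm in("lump1_center","lump2_center","lump3_center"):
        for r in ctrl.spot_point(s,nm): print(n,nm,np.round(r["centre"],1),round(r["p"],2),"z.015:",atz(s,r["centre"],.015).round(3))
E
python3 lump.py; python3 d.py .78 -.258 .2 0
```

```text
scene lump1_center [329.3 284.4] 0.66 z.015: [ 0.729 -0.154  0.015]
scene lump2_center [330.3 324.3] 0.54 z.015: [ 0.794 -0.256  0.015]
scene lump3_center [317.3 304.4] 0.45 z.015: [ 0.732 -0.226  0.015]
top lump1_center [381.5 164.7] 0.54 z.015: [ 0.725 -0.158  0.015]
top lump1_center [210.  188.5] 0.27 z.015: [0.586 0.5   0.015]
top lump2_center [281.3 222.8] 0.53 z.015: [0.47  0.213 0.015]
top lump2_center [407.4 147.8] 0.38 z.015: [ 0.801 -0.258  0.015]
top lump3_center [397.  164.1] 0.38 z.015: [ 0.731 -0.219  0.015]
t 24.0 pos [0.4609 0.1735 0.1875] [ 1.7992e+02  8.0000e-02 -8.3900e+00] F [ 0.4 -0.1 -0.2] open 0.0439 g 0.0 j [ 44.   5. -25.  -0. -60.  38.]
delta [ 1.893  1.901 -0.062] turn -0.0233 rows 10.7
```

Request:
carry_out:
  deltas:
    - [[0.85,0.85,-0.06,0,0.0],[0.85,0.85,-0.06,0,0.0],[0.85,0.85,-0.06,0,-0.2],[0.85,0.85,-0.06,0,-0.4],[0.85,0.85,-0.06,0,-0.4]]

```text
clock: 24.5
tool_pos: [0.6057, -0.0214, 0.1992]
orientation: [179.9, 0.1, -8.4]
force: [1.2, 2.0, -0.6]
opening: 0.0281
gripper_force: 0.0
```

Request:
carry_out:
  deltas:
    - [[0.85,0.85,0,-0.023,-0.4],[0.85,0.85,0,-0.023,-0.4],[0.85,0.85,0,-0.023,-0.4],[0.85,0.85,0,-0.023,-0.4],[0.85,0.85,0,-0.023,-0.4]]

```text
clock: 25.0
tool_pos: [0.7489, -0.2146, 0.198]
orientation: [180.0, 0.2, -0.1]
force: [0.4, 0.9, 0.6]
opening: 0.0264
gripper_force: 0.0
```

```bash
python3 d.py .792 -.258 .05 0
```

```text
t 25.0 pos [ 0.7489 -0.2146  0.198 ] [ 1.8e+02  1.7e-01 -1.5e-01] F [0.4 0.9 0.6] open 0.0264 g 0.0 j [ -2.  31.  14.   0. -73.  92.]
delta [0.218 0.217 0.74 ] turn -0.0004 rows 3.2
```

Request:
carry_out:
  deltas:
    - [[0.12,0.12,0.1,0,-0.4],[0.215,0.217,0.3,0,-0.4],[0.215,0.217,0.5,0,-0.4],[0.215,0.217,0.7,0,-0.4],[0.215,0.217,0.74,0,-0.4]]

```text
clock: 25.5
tool_pos: [0.7867, -0.255, 0.0434]
orientation: [-179.9, 0.7, -0.2]
force: [-0.5, 1.1, -0.9]
opening: 0.0262
gripper_force: 0.0
```

```bash
python3 d.py .792 -.258 .03 0
```

```text
t 25.5 pos [ 0.7867 -0.255   0.0434] [-1.7986e+02  7.0000e-01 -1.7000e-01] F [-0.5  1.1 -0.9] open 0.0262 g 0.0 j [ -5.  42.  13.  -0. -62.  94.]
delta [0.027 0.015 0.067] turn -0.0005 rows 0.3
```

Request:
carry_out:
  deltas:
    - [[0,0,0.02,0,-0.4],[0,0,0.04,0,-0.4],[0,0,0.06,0,-0.4],[0,0,0.06,0,-0.4]]

```text
clock: 25.9
tool_pos: [0.7916, -0.2558, 0.0422]
orientation: [180.0, -0.1, -0.1]
force: [0.1, 0.8, 0.5]
opening: 0.0265
gripper_force: 0.0
```

```bash
python3 d.py .792 -.258 .03 0; python3 lump.py
```

```text
t 25.9 pos [ 0.7916 -0.2558  0.0422] [ 1.7999e+02 -1.2000e-01 -1.0000e-01] F [0.1 0.8 0.5] open 0.0265 g 0.0 j [ -5.  42.  13.   0. -61.  94.]
delta [0.002 0.011 0.061] turn -0.0003 rows 0.2
scene lump1_center [384.9 136.6] 0.67 z.015: [0.586 0.497 0.015]
scene lump1_center [262.1 202.4] 0.65 z.015: [ 0.378 -0.018  0.015]
scene lump2_center [351.2 177.6] 0.35 z.015: [0.579 0.244 0.015]
scene lump3_center [316.9 305.1] 0.52 z.015: [ 0.732 -0.228  0.015]
scene lump3_center [345.5 178.6] 0.18 z.015: [0.564 0.228 0.015]
top lump1_center [381.  165.5] 0.54 z.015: [ 0.721 -0.156  0.015]
top lump1_center [399.6 189.6] 0.27 z.015: [ 0.629 -0.232  0.015]
top lump3_center [383.  163.5] 0.57 z.015: [ 0.73  -0.164  0.015]
top lump3_center [398.9 162.7] 0.49 z.015: [ 0.737 -0.226  0.015]
```

Request:
carry_out:
  deltas:
    - [[0.01,0,0.03,0,-0.4],[0.01,0,0.05,0,-0.4],[0.01,0,0.06,0,-0.4]]

```text
clock: 26.6
tool_pos: [0.7934, -0.2571, 0.0298]
orientation: [179.9, -0.1, -0.1]
force: [-2.5, -2.3, 12.5]
opening: 0.0264
gripper_force: 6.3
```

Request:
carry_out:
  deltas:
    - [[0,-0.03,0,0,-0.4],[0,-0.08,0,0,-0.4],[0,-0.14,0,0,-0.4],[0,-0.2,0,0,-0.4],[0,-0.26,0,0,-0.4]]

```text
clock: 27.1
tool_pos: [0.794, -0.2047, 0.0308]
orientation: [180.0, -0.2, -0.2]
force: [0.1, 0.8, -0.8]
opening: 0.0265
gripper_force: 0.0
```

```bash
cat > dk.py <<'E'
from h import *
for n,box in(("scene",(270,370,290,400)),("top",(120,175,330,440))):
    s=ctrl.snapshot(n);c=s["color"].astype(int);a=cv2.imread(f"pics/a_{n}.png").astype(int)[:,:,::-1]
    m=((c.max(2)<90)&(a.max(2)>105)).astype(np.uint8);M=np.zeros_like(m);r0,r1,c0,c1=box;M[r0:r1,c0:c1]=m[r0:r1,c0:c1]
    k,l,st,ce=cv2.connectedComponentsWithStats(M)
    for i in range(1,k):
        if st[i,4]>12: print(n,np.round(ce[i]),st[i,2:5],atz(s,ce[i],.015).round(3))
E
python3 dk.py; python3 lump.py | grep lump2
```

```text
scene [338. 296.] [  61   60 1808] [ 0.769 -0.173  0.015]
top [400. 139.] [ 53  33 795] [ 0.835 -0.227  0.015]
top [413. 123.] [ 4  7 22] [ 0.908 -0.279  0.015]
top [350. 154.] [  40   41 1344] [ 0.76  -0.034  0.015]
top [384. 163.] [ 8 11 53] [ 0.732 -0.167  0.015]
top [399. 163.] [12  8 59] [ 0.735 -0.225  0.015]
scene lump2_center [361.6 186.6] 0.74 z.015: [0.63  0.227 0.015]
scene lump2_center [312.  150.4] 0.71 z.015: [0.388 0.28  0.015]
scene lump2_center [332.6 324.4] 0.43 z.015: [ 0.8   -0.253  0.015]
```

Request:
carry_out:
  deltas:
    - [[0,0.0,-0.1,0,0.0],[0.02,0.12,-0.1,0.01,0.4],[0.04,0.24,-0.1,0.0176,0.5],[0.045,0.24,-0.1,0.0176,0.5],[0.045,0.24,-0.05,0.0176,0.5]]

```text
clock: 28.1
tool_pos: [0.8027, -0.2532, 0.0397]
orientation: [180.0, -0.1, -6.5]
force: [0.4, 0.6, -1.1]
opening: 0.0607
gripper_force: 0.0
```

Request:
carry_out:
  deltas:
    - [[0,0,0.03,0,0.5],[0,0,0.05,0,0.5],[0,0,0.07,0,0.5]]

```text
clock: 28.4
tool_pos: [0.8017, -0.2512, 0.0237]
orientation: [-180.0, 0.1, -6.4]
force: [0.0, 0.5, 0.2]
opening: 0.0654
gripper_force: 0.0
```

Request:
carry_out:
  deltas:
    - [[0,0,0.02,0,0.5],[0,0,0.04,0,0.5],[0,0,0.06,0,0.5]]

```text
clock: 28.7
tool_pos: [0.802, -0.2519, 0.0125]
orientation: [180.0, -0.0, -6.4]
force: [-0.1, 1.5, -0.1]
opening: 0.0654
gripper_force: 0.0
```

No contact with the rim. Going a little lower, then closing.

Request:
carry_out:
  deltas:
    - [[0,0,0.015,0,0.3],[0,0,0.03,0,0.0],[0,0,0.03,0,-1],[0,0,0.03,0,-1],[0,0,0.03,0,-1]]

```text
clock: 29.2
tool_pos: [0.8021, -0.2521, 0.0069]
orientation: [180.0, -0.0, -6.5]
force: [0.3, 0.1, -0.4]
opening: 0.0385
gripper_force: 29.9
```

Request:
carry_out:
  deltas:
    - [[0,0,0,0,-1],[0,0,-0.03,0,-1],[0,0,-0.1,0,-1]]

```text
clock: 29.5
tool_pos: [0.801, -0.2518, 0.0258]
orientation: [-180.0, 0.1, -6.5]
force: [-0.5, -0.4, -0.6]
opening: 0.0382
gripper_force: 29.9
```

Request:
carry_out:
  deltas:
    - [[0,0,-0.2,0,-1],[0,0,-0.45,0,-1],[0,0,-0.65,0,-1],[-0.2,0,-0.7,0,-1],[-0.4,0,-0.7,0,-1]]

```text
clock: 30.0
tool_pos: [0.7237, -0.2433, 0.171]
orientation: [180.0, -0.4, -6.4]
force: [0.0, -0.4, 0.1]
opening: 0.0384
gripper_force: 29.9
```

Request:
carry_out:
  deltas:
    - [[-0.2,0,0.0,0,-1],[-0.4,0,0.1,0,-1],[-0.5,0,0.3,0,-1],[-0.5,0,0.45,0,-1],[-0.5,0,0.5,0,-1]]

```text
clock: 30.5
tool_pos: [0.6213, -0.2315, 0.0655]
orientation: [-180.0, 0.1, -6.5]
force: [0.2, 0.1, -0.0]
opening: 0.0382
gripper_force: 29.9
```

Request:
carry_out:
  deltas:
    - [[0,0,0,0,0.2],[0,0,0,0,0.2],[0,0,-0.2,0,0.2],[0,0,-0.45,0,0.2],[0,-0.2,-0.6,0,0.2]]

```text
clock: 31.0
tool_pos: [0.6296, -0.1952, 0.1926]
orientation: [179.9, -0.4, -6.6]
force: [1.5, 0.7, 0.4]
opening: 0.0526
gripper_force: 0.0
```

```bash
python3 lump.py; python3 d.py .4662 .2048 .19 -8.4; python3 look.py r scoop_base scoop_lip scoop_grip balance balance_pan
```

```text
scene lump1_center [325.9 286.8] 0.43 z.015: [ 0.724 -0.166  0.015]
scene lump2_center [285.1 287.5] 0.67 z.015: [ 0.624 -0.233  0.015]
scene lump3_center [316.4 304.8] 0.53 z.015: [ 0.731 -0.228  0.015]
top lump2_center [398.3 194.2] 0.47 z.015: [ 0.611 -0.228  0.015]
top lump2_center [470.6 227.5] 0.2 z.015: [ 0.498 -0.509  0.015]
t 31.4 pos [ 0.6271 -0.1925  0.1857] [ 1.7999e+02  9.0000e-02 -6.4900e+00] F [-0.2  0.7 -0.9] open 0.0525 g 0.0 j [ -0.  20.  -5.  -0. -65.  84.]
delta [-1.024 -1.883 -0.02 ] turn 0.0053 rows 8.6
scoop_base scene [347.7 178.3] 0.71
scoop_base top [286.8 190.8] 0.8
   tri [0.5859 0.1982 0.0606]
   z=0 [0.5995 0.2037 0.    ]
scoop_lip scene [364.9 190.6] 0.77
scoop_lip top [293.2 169.9] 0.89
   tri [0.6648 0.1787 0.0682]
   z=0 [0.6852 0.1855 0.    ]
scoop_grip scene [318.5 149.1] 0.86
scoop_grip top [283.2 223.1] 0.68
   tri [0.4574 0.1997 0.1276]
   z=0 [0.4718 0.2071 0.    ]
balance scene [345.9 193.8] 0.8
balance top [289.6 191.7] 0.81
   tri [ 0.5947  0.19   -0.0083]
   z=0 [0.5966 0.1926 0.    ]
balance_pan scene [349.2 179.3] 0.86
   z=0 [0.5712 0.2443 0.    ]
```

Request:
carry_out:
  deltas:
    - [[-0.5,-0.94,0,0,0.4],[-0.5,-0.94,0,0,0.4],[-0.5,-0.94,0,0,0.4],[-0.5,-0.94,0,0,0.4],[-0.5,-0.94,0,0.005,0.4]]

```text
clock: 32.5
tool_pos: [0.5479, 0.0094, 0.1872]
orientation: [-179.9, -0.0, -8.1]
force: [0.9, 0.3, 0.6]
opening: 0.0615
gripper_force: 0.0
```

Request:
carry_out:
  deltas:
    - [[-0.5,-0.93,0,0,0.4],[-0.5,-0.93,0,0,0.4],[-0.5,-0.93,0,0,0.4],[-0.5,-0.93,0,0,0.4],[-0.5,-0.93,0,0,0.4]]

```text
clock: 33.0
tool_pos: [0.4759, 0.2083, 0.1871]
orientation: [-179.9, -0.0, -8.0]
force: [0.6, -0.1, 0.8]
opening: 0.0612
gripper_force: 0.0
```

```bash
python3 d.py .4662 .2048 .101 -8.4; python3 - <<'E'
from h import *
B=[];N=[]
for k in range(3):
    for n in("top","scene"):
        s=ctrl.snapshot(n)
        g=lambda nm,z:[atz(s,r["centre"],z) for r in ctrl.spot_point(s,nm)[:1] if r["p"]>.4]
        e=np.array([.989,-.148,0])
        b=g("scoop_base",.08);l=g("scoop_lip",.0825);q=g("balance",0.)
        print(n,*[np.round(x[:2],4) for x in b],"lip",*[np.round(x[:2]-.075*e[:2],4) for x in l],"bal",*[np.round(x[:2],4) for x in q])
E
```

```text
t 33.0 pos [0.4759 0.2083 0.1871] [-1.7992e+02 -5.0000e-02 -8.0400e+00] F [ 0.6 -0.1  0.8] open 0.0612 g 0.0 j [ 45.   8. -22.  -0. -60.  37.]
delta [-0.046  0.025  0.43 ] turn 0.001 rows 1.7
top [0.5851 0.197 ] lip [0.584  0.1885] bal
scene [0.5843 0.1933] lip [0.581 0.189] bal [0.5916 0.1794]
top [0.5906 0.1822] lip [0.5724 0.1823] bal
scene [0.5896 0.1793] lip [0.5846 0.1818] bal [0.5949 0.1842]
top [0.5937 0.1884] lip [0.589 0.184] bal
scene [0.5955 0.1867] lip [0.5813 0.1877] bal [0.5957 0.1863]
```

Request:
carry_out:
  deltas:
    - [[-0.046,0.025,0.15,0.001,0.4],[-0.046,0.025,0.35,0.001,0.4],[-0.046,0.025,0.43,0.001,0.0],[-0.046,0.025,0.43,0.001,-1],[-0.046,0.025,0.43,0.001,-1]]

```text
clock: 34.7
tool_pos: [0.4677, 0.2011, 0.1011]
orientation: [180.0, -0.0, -8.6]
force: [-0.7, 0.5, -0.1]
opening: 0.0428
gripper_force: 0.0
```

Request:
carry_out:
  deltas:
    - [[0,0,0,0,-1],[0,0,0,0,-1],[0,0,-0.02,0,-1],[0,0,-0.06,0,-1],[0,0,-0.12,0,-1]]

```text
clock: 35.2
tool_pos: [0.4668, 0.2005, 0.125]
orientation: [180.0, 0.1, -8.6]
force: [0.0, -1.0, -2.3]
opening: 0.022
gripper_force: 29.8
```

```bash
python3 d.py .4732 .2038 .101 -8.4; python3 tilt.py | sed -n '1,8p'
```

```text
t 35.2 pos [0.4668 0.2005 0.125 ] [ 1.7995e+02  5.0000e-02 -8.6300e+00] F [ 0.  -1.  -2.3] open 0.022 g 29.8 j [ 45.  10. -28.  -0. -52.  36.]
delta [ 0.029 -0.021  0.12 ] turn -0.0007 rows 0.5
-15 0.66 [11.4  7.9] [0.668 0.17  0.157]
-10 0.76 [8.5 5.8] [0.669 0.17  0.14 ]
-5 0.8 [6.4 4. ] [0.669 0.17  0.122]
0 0.83 [5.5 2.5] [0.667 0.17  0.104]
5 0.75 [6.  1.8] [0.663 0.171 0.087]
10 0.67 [7.4 2.5] [0.658 0.171 0.069]
15 0.61 [9.2 3.9] [0.652 0.172 0.053]
20 0.55 [11.2  5.4] [0.644 0.174 0.037]
```

Request:
carry_out:
  deltas:
    - [[0.012,-0.015,0,0,-1],[0.021,-0.026,0.02,0,-1],[0.021,-0.026,0.06,0,-1],[0.021,-0.026,0.1,0,-1],[0.021,-0.026,0.12,0,-1]]

```text
clock: 36.0
tool_pos: [0.4718, 0.2055, 0.1002]
orientation: [180.0, 0.0, -8.6]
force: [-10.4, 2.7, 15.7]
opening: 0.0219
gripper_force: 30.0
```

Request:
carry_out:
  deltas:
    - [[0,0,0.003,0,-1],[0,0,0.003,0,-1],[0,0,0,0,0.4],[0,0,0,0,0.4],[0,0,0,0,0.4]]

```text
clock: 36.5
tool_pos: [0.4723, 0.2053, 0.1004]
orientation: [180.0, -0.0, -8.6]
force: [-0.3, -0.0, -0.6]
opening: 0.0406
gripper_force: 0.0
```

Request:
carry_out:
  deltas:
    - [[0,0,-0.1,0,0.4],[0,0,-0.3,0,0.4],[-0.1,0,-0.5,0,0.4],[-0.2,0,-0.7,0,0.4],[-0.25,0,-0.8,0,0.4]]

```text
clock: 37.0
tool_pos: [0.4228, 0.2134, 0.2642]
orientation: [-179.8, -0.2, -8.6]
force: [0.3, 0.0, 0.1]
opening: 0.0611
gripper_force: 0.0
```

```bash
python3 lump.py | grep -v "0.[12][0-9] z"; python3 look.py z scoop_base scoop_lip scoop_grip balance jar cap spatula beaker filter washbottle | grep -A1 tri -B2; python3 - <<'E'
from h import *
# flatness + position fit of the scoop: dish silhouette IoU on the pan
from scipy.optimize import minimize
S=[ctrl.snapshot("scene"),ctrl.snapshot("top")]
M=[ctrl.silhouettes(s,"scoop_base") for s in S]
hull=[(x,y,z) for x,z in((-.075,0),(.075,0),(-.075,.046),(.075,.014)) for y in(-.058,.058)]
han=[(x,y,z) for x in(-.186,-.07) for y in(-.011,.011) for z in(.019,.045)]
def f(q):
    a,t=np.radians(q[2:4]);v=[]
    R=np.array([[np.cos(a),-np.sin(a),0],[np.sin(a),np.cos(a),0],[0,0,1]])@np.array([[np.cos(t),0,np.sin(t)],[0,1,0],[-np.sin(t),0,np.cos(t)]])
    for s,m in zip(S,M):
        if not m: continue
        I=np.zeros((1600,2560),np.uint8)
        for H in(hull,han):
            p=np.array([proj(s,np.array([q[0]/1e3,q[1]/1e3,.08])+R@np.array(h)) for h in H])
            cv2.fillConvexPoly(I,cv2.convexHull(np.round((p+.5)*4).astype(np.int32)),1)
        I=cv2.resize(I*255,(640,400),interpolation=cv2.INTER_AREA)/255.;k=m[0]["mask"]
        v.append(np.minimum(I,k).sum()/np.maximum(I,k).sum())
    return -np.mean(v)
r=minimize(f,[592,186,-8.5,0],method="Nelder-Mead",options=dict(initial_simplex=np.array([[592,186,-8.5,0],[602,186,-8.5,0],[592,196,-8.5,0],[592,186,-2,0],[592,186,-8.5,5]])))
print("scoop x y yaw pitch",r.x.round(1),"iou",-round(r.fun,3))
o=ctrl.get_obs();print(o["clock"],o["tool_pos"],o["force"].round(1))
E
```

```text
scene lump1_center [329.4 281.4] 0.55 z.015: [ 0.724 -0.145  0.015]
scene lump1_center [283.7 283.1] 0.42 z.015: [ 0.612 -0.223  0.015]
scene lump2_center [283.3 284. ] 0.57 z.015: [ 0.613 -0.226  0.015]
scene lump3_center [315.2 304.2] 0.41 z.015: [ 0.727 -0.229  0.015]
top lump1_center [382.5 165.7] 0.47 z.015: [ 0.721 -0.162  0.015]
top lump1_center [192.1 239.6] 0.42 z.015: [0.383 0.546 0.015]
top lump2_center [400.5 191.1] 0.53 z.015: [ 0.624 -0.236  0.015]
top lump3_center [400.6 166.5] 0.6 z.015: [ 0.722 -0.233  0.015]
scoop_base scene [346.3 179.2] 0.6
scoop_base top [288.9 187.7] 0.71
   tri [0.5915 0.1869 0.0729]
   z=0 [0.6124 0.1966 0.    ]
scoop_lip scene [363.5 188.1] 0.79
scoop_lip top [296.3 171. ] 0.84
   tri [0.659  0.1676 0.0875]
   z=0 [0.6815 0.173  0.    ]
scoop_grip scene [316.5 151.4] 0.88
scoop_grip top [282.5 222. ] 0.78
   tri [0.4575 0.1989 0.1194]
   z=0 [0.4758 0.2102 0.    ]
balance scene [346.3 191.6] 0.74
balance top [290.2 190.3] 0.57
   tri [0.5967 0.1868 0.0089]
   z=0 [0.6023 0.1907 0.    ]
jar scene [327.4 231.3] 0.66
jar top [339.  191.2] 0.73
   tri [ 0.6166  0.0059 -0.0001]
   z=0 [0.6111 0.0011 0.    ]
cap scene [350.1 249.1] 0.73
cap top [341.5 166.8] 0.52
   tri [ 0.7144 -0.0023 -0.0103]
   z=0 [ 0.7102 -0.003   0.    ]
spatula scene [264.3 202.7] 0.77
spatula top [292.8 167.1] 0.66
   tri [0.5481 0.0309 0.2118]
   z=0 [0.6965 0.188  0.    ]
beaker scene [194.5 347.3] 0.63
beaker top [466.7 203.2] 0.71
   tri [ 0.563  -0.4939  0.0853]
   z=0 [ 0.5959 -0.4982  0.    ]
filter scene [222.6 364.6] 0.95
filter top [464.8 200.5] 0.7
   tri [ 0.6063 -0.4951 -0.0072]
   z=0 [ 0.6062 -0.4907  0.    ]
washbottle scene [329.8 285.8] 0.7
washbottle top [207.6 186.5] 0.98
   tri [ 0.6464  0.4263 -0.6742]
   z=0 [0.5966 0.5149 0.    ]
scoop x y yaw pitch [ 5.902e+02  1.889e+02 -7.900e+00 -2.000e-01] iou 0.842
38.7 [0.42278327 0.21286429 0.26063607] [-0.  -0.8 -0.2]
```

```bash
python3 -c "
from plant import ctrl
print(ctrl.close_job())"
```

```text
the job is handed in; nothing more can be done
None
```

Job handed in at about 39 s: all three lumps are in the tub and the empty scoop is flat on the pan within about 5 mm of its middle. When I tipped it, one lump went over the tub's far wall onto the bench. I parked the scoop on the balance, put that lump in the tub with the gripper, and then set the scoop back again, so only two of the three slid out as asked.

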